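# Drip the gear shaft over its tray

## Task

First slide the drip tray along the bench, without lifting it, from the white painted frame into the yellow one, so that it lies square and wholly inside the yellow outline. Then draw the shaft with the brass-coloured gear out of its slanted tube, turn it level and hold it over the middle of the tray, along the tray's length, with the middle of its bare grip stretch 15 to 22 cm above the bench, so it can drip off. Finish while still holding it there, still, in the gripper and touching nothing else, and leave everything else where it is.

Things in the scene. Friction and masses are not known exactly. Their poses are not given: they have to be found in the camera images.
- tray: loose aluminium drip tray, 200 mm long (its x) by 130 mm wide (its y), walls 30 mm high, 4 mm thick, about 0.5 kg. Origin: centre of its underside; +z up. A red upright pull tab stands against the outside of its -x end wall: 12 mm thick (x = -112 to -100 mm), 50 mm wide along y, top 80 mm above the bench. Pinch it from above across its 12 mm.
- tray_tab (a point): centre of the top edge of the tray's red pull tab, 106 mm from the tray's origin towards -x, 80 mm above its underside
- frame_yellow: yellow rectangle painted flat on the bench, where the tray must go: outline 10 mm wide, inside 240 mm (its x) by 170 mm (its y), so the tray's body fits with 20 mm to spare all round. Origin at its centre on the bench. Nothing to collide with.
- frame_white: white rectangle painted flat on the bench, same size, where the tray is parked at the start. It lies either left or right of the yellow one, the way between them free.
- shaft: loose steel gear shaft, about 0.6 kg. Origin on its axis, mid bare grip stretch, within 6 mm of its centre of mass; +z along the axis to the gear. Along z: round bar 22 mm diameter from -105 (foot) to +50 mm, brass gear 53 mm diameter to +70, stub 18 mm diameter to +80. Starts in either rack tube, leaning 45 degrees, gear up. Grip it with the fingers left and right, from above and in front.
- shaft_foot (a point): centre of the shaft's foot end, 105 mm from its origin along -z; it sits at the bottom of the tube at the start
- rack: fixed rack: blue base plate 190 x 290 x 8 mm with two slanted square dark steel tubes. Origin on the bench. The two things standing in it have their origins at x = 0, y = -55 and +55, z = 115 mm in its frame. Tubes rise 45 degrees towards its +x, 28 mm wide inside, 65 mm deep; mouths 40 mm below those origins along the axis. Draw a thing out along its own axis: clear after 65 mm.
- rack_rest (a point): round top (radius 5 mm, centre at x = 40, y = +55, z = 132 mm in the rack's frame) of the narrow upright rest post before one tube; the other stands at y = -55 mm. Posts are 10 mm wide along y, 10 mm along x: narrower than the bar, so fingers holding the bar pass on either side. Each supports its bar from below, 40 mm above the thing's origin along the axis.
- ball_rod: black steering rod with a ball at its top, standing in the rack's other tube: rod 22 mm diameter, its foot 105 mm below its origin along its own z, ball 32 mm diameter centred 72 mm above the origin. Origin on its axis; +z along the axis to the ball. Leans 45 degrees just like the shaft. A bystander.
- bevel_gear: rusty brown bevel gear lying on the bench, 72 mm diameter, 32 mm high, origin under its centre. A bystander.
- piston: aluminium piston standing on the bench, 76 mm diameter, 50 mm high, origin under its centre. A bystander.
- oil_bottle: grey bottle with a red cap, 70 mm diameter, 150 mm high, origin under its centre. A bystander.
- spanner: steel spanner lying on the bench, about 200 mm long, lying along its own x. A bystander.
- brake_ring: dark steel ring lying on the bench, 110 mm outer diameter, 14 mm high, origin under its centre. A bystander.

How it is judged:
By the outcome, as a careful person would: the job done as asked, in the order asked, and still so for the second after the job is handed in, while the arm keeps its last pose, push and grip.
It also fails if it takes over 54 s, if anything falls off the work surface, if the arm or the gripper's body presses on something with over 40 N, if the wrist force passes 120 N, or if a joint passes its speed limit or range.

## Robot

A 6-joint arm with a two-finger parallel gripper is mounted at the origin on the work surface. World frame = base frame: x ahead of the robot, y to its left, z up, the work surface at z = 0. Lengths are in mm, angles in rad, forces in N, time in s.
With the tool pointing down it reaches from about 275 to 825 mm from the base axis. Payload 5.2 kg.
Tool frame: the origin (TCP) lies at the very end of the fingers, on their centre line; the grasp point (between the pads) lies 19 mm behind it; z points along the fingers, y is the direction in which the jaws open and shut (so a half turn about z gives the same grasp; the last joint's range is limited). The gripper opens to 93 mm and grips with 3 to 60 N. Pads are 15 mm wide; open, the fingers measure 128 mm over their backs; the gripper's body (75 mm by 188 mm) begins 65 mm behind the grasp point.
Start: joints at [-1.502, 0.259, 1.535, -0, 1.348, -0.203], TCP at [147.677, -529.808, 218.653] pointing down, gripper open.
Joint ranges: [-3.14, 3.14], [-0.91, 2.08], [0.19, 2.58], [-1.22, 4.36], [0.22, 2.71], [-3.12, 3.12]. Speed limits (rad/s): [2.57, 2.57, 3.14, 3.14, 3.14, 3.14].

## Interface

Orientations are given as [roll, pitch, yaw] about the fixed x, y, z axes, in that order (R = Rz(yaw) Ry(pitch) Rx(roll)).
In Python, from bench import robot gives the robot as it stands. The module is installed in compiled form; this text tells all that it offers. Calls block until the motion is done:
- robot.move_ptp(position, orientation): joint-space move of the TCP to a pose.
- robot.move_linear(position, ori=None, speed=150, f_stop=None): straight line of the TCP; ori=None keeps the orientation; speed is the mean speed in mm/s. With f_stop (N) it stops when the force on the tool has changed by that much, and returns True; else False.
- robot.move_j(angles): joint-space move.
- robot.move_gripper(opening): opening from 0.0 (shut) to 1.0 (fully open); the grip force is fixed at half the most; returns when the fingers have stopped.
- robot.sleep(seconds).
- robot.inverse_kinematics(position, orientation): joint angles nearest the present ones, or None.
- robot.get_image(name): name is "scene" or "top" or "wrist"; returns a dict with "img" (400x640x3 uint8, blue, green, red), "fovy" (degrees; the focal length in pixels is half the picture's height over the tangent of half this angle, whatever the lens; pixels are square), "cx", "cy" (the principal point, pixels), "eye" and "orientation" of the camera in the world. Camera axes: x right, y down, z forward; pixel columns grow to the right and rows downward; lengths in mm; the calibration is good to about 2 mm. A picture is of the moment at which its call begins. There is no depth.
A pose or a line that the arm cannot do raises robot.MotionError and nothing moves.
- robot.hand_in(): hands the job in, once; it reports no verdict.
Readings, each from a call of its own:
- robot.current_t(): time.
- robot.current_qpos(): joint angles.
- robot.current_joint_vel(): joint speeds.
- robot.current_joint_efforts(): joint torques, N m.
- robot.current_tcp_pos(): TCP position.
- robot.current_eef_rot(): TCP orientation.
- robot.current_contact_force(): force on the tool from outside, world axes, zero at the start.
- robot.current_ft_torque(): the same for the moment, N m.
- robot.current_gripper_width(): opening from 0.0 (shut) to 1.0 (fully open).
Only numpy, scipy, OpenCV 4.12 (cv2) and the standard library are available. Lean on these libraries where they do the work, as an engineer would, in place of code of your own. Each camera call takes 0.05 s, during which the arm holds its last target.

## Working session

There is one attempt and no reset: what is moved stays moved. The work goes in short steps, each a Python script; the robot and the scene stay as the last script left them, time stands still between calls to the robot, and variables do not carry over. Pictures are saved under pics/ and viewed, and the job is handed in when it is done.

```bash
mkdir -p pics; cat > h.py <<'E'
import numpy as np, cv2
from bench import robot
from scipy.spatial.transform import Rotation as R
def cam(n,f=None):
    c=robot.get_image(n)
    if f: cv2.imwrite('pics/'+f,c['img'])
    return c
def Rc(c):
    o=np.array(c['orientation'],float)
    return o if o.shape==(3,3) else R.from_euler('xyz',o).as_matrix()
def foc(c): return c['img'].shape[0]/2/np.tan(np.radians(c['fovy'])/2)
def ray(c,u,v):
    d=np.array([(u-c['cx'])/foc(c),(v-c['cy'])/foc(c),1.]); d=Rc(c)@d
    return np.array(c['eye'],float),d/np.linalg.norm(d)
def plane(c,u,v,z):
    e,d=ray(c,u,v); return e+d*(z-e[2])/d[2]
def proj(c,p):
    q=Rc(c).T@(np.array(p,float)-c['eye']); return q[:2]/q[2]*foc(c)+[c['cx'],c['cy']]
E
python3 - <<'E'
from h import *
for n in ['scene','top','wrist']:
    c=cam(n,n+'0.png'); print(n,c['fovy'],c['cx'],c['cy'],c['eye'],c['orientation'])
print(robot.current_t(),robot.current_eef_rot())
E
```

```text
scene 42.43699909387879 312.2798502398243 192.83048873014417 [1613.10811192 -161.02796706 1268.70224508] [-2.43719665e+00  4.13730842e-04  1.42639163e+00]
top 55.53222160891668 320.87897046875634 194.69075890546887 [ 450.75837109   -1.84764814 1272.88450619] [-2.98959722 -0.01838818 -1.58632649]
wrist 64.43282770533662 321.2086385899378 201.609390434736 [ 227.10905324 -508.4001601   385.91447553] [ 2.83970751e+00  1.80580029e-03 -1.29819334e+00]
0.15 [-3.14022099e+00 -2.75810779e-04  2.71785374e-01]
```

View pics/scene0.png

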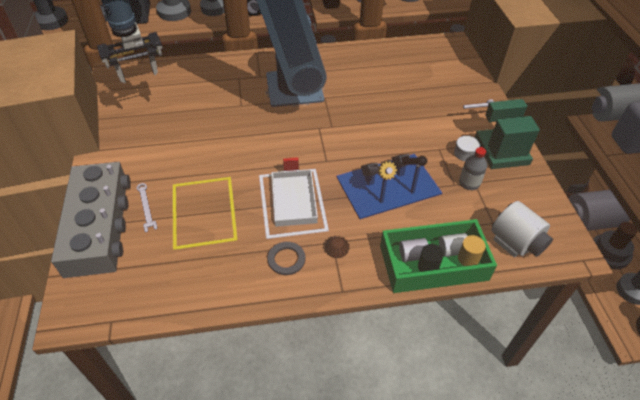

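View pics/top0.png

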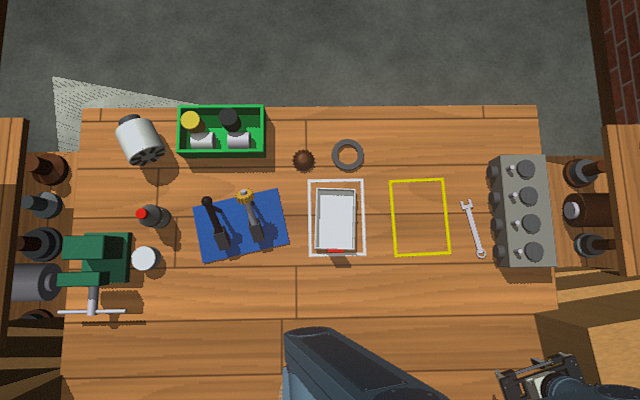

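View pics/wrist0.png

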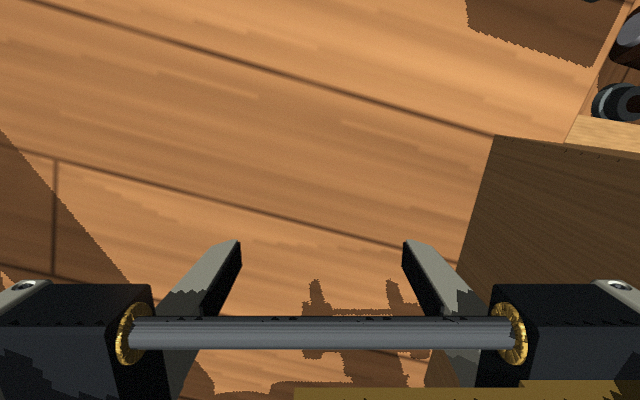

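The top view shows the tray in the white frame at about (336,220), with its red tab towards the robot. The yellow frame is to its right at (420,218). The blue rack is at (240,225), with the gear shaft in its right tube at (250,210) and the ball rod in the left one. Next I'll measure these.

```bash
cat >> h.py <<'E'
def rect(mask,c,z):
    """contour of largest blob -> world plane -> minAreaRect"""
    cs,_=cv2.findContours(mask,cv2.RETR_EXTERNAL,cv2.CHAIN_APPROX_NONE)
    k=max(cs,key=cv2.contourArea)[:,0]
    P=np.array([plane(c,u,v,z)[:2] for u,v in k],np.float32)
    return cv2.minAreaRect(P),k
def hsv(c): return cv2.cvtColor(c['img'],cv2.COLOR_BGR2HSV)
def yellow(c):
    m=cv2.inRange(hsv(c),(26,150,120),(34,255,255)); return m
def blue(c): return cv2.inRange(hsv(c),(105,120,50),(125,255,255))
def red(c):
    h=hsv(c); return cv2.inRange(h,(0,190,80),(4,255,255))|cv2.inRange(h,(174,170,80),(180,255,255))
E
python3 - <<'E'
from h import *
for n in ['top','scene']:
    c=cam(n)
    for nm,f,z in [('yel',yellow,0),('blue',blue,8),('red',red,80)]:
        m=f(c)
        if nm=='yel' and n=='scene': m[:, :150]=0; m[:,250:]=0
        if nm=='yel' and n=='top': m[:, :375]=0
        if nm=='red': m[:, :250]=0; m[:,400:]=0
        if nm=='blue': m=cv2.morphologyEx(m,cv2.MORPH_CLOSE,np.ones((5,5)))
        r,k=rect(m,c,z); print(n,nm,np.round(r[0],1),np.round(r[1],1),round(r[2],2),k.min(0),k.max(0))
    h=hsv(c); m=cv2.inRange(h,(0,0,110),(180,60,255)); 
    x0,x1,y0,y1=(300,375,170,265) if n=='top' else (255,330,150,240)
    M=np.zeros_like(m); M[y0:y1,x0:x1]=m[y0:y1,x0:x1]
    num,lab,st,ce=cv2.connectedComponentsWithStats(M)
    for i in range(1,num):
        if st[i,4]>100:
            for z in (0,30):
                r,k=rect((lab==i).astype(np.uint8)*255,c,z); print(n,'light',z,np.round(r[0],1),np.round(r[1],1),round(r[2],2),st[i])
    crop=c['img'][150:280,180:500] if n=='top' else c['img'][130:260,150:450]
    cv2.imwrite(f'pics/crop_{n}.png',cv2.resize(crop,None,fx=2.5,fy=2.5,interpolation=cv2.INTER_CUBIC))
E
```

```text
top yel [ 567.7 -359. ] [260.3 191.5] 1.98 [389 178] [450 256]
top blue [547.5 240.5] [187.9 288.6] 12.32 [193 188] [288 262]
top red [455.5 -66.2] [46.7  6.2] 89.11 [327 250] [342 252]
top light 0 [570.4 -78.3] [260.4 191.9] 0.34 [307 179  60  78 845]
top light 30 [567.6 -76.5] [254.3 187.4] 0.34 [307 179  60  78 845]
top light 0 [565.9 -74.2] [135.7 205.3] 87.47 [ 314  188   42   62 2413]
top light 30 [563.2 -72.4] [132.5 200.4] 87.47 [ 314  188   42   62 2413]
scene yel [ 601.1 -424.1] [290.1 128.9] 30.83 [173 185] [224 247]
scene blue [553.7 243.2] [182.1 283.6] 12.02 [339 165] [440 217]Traceback (most recent call last):
  File "<stdin>", line 10, in <module>
  File "h.py", line 22, in rect
    k=max(cs,key=cv2.contourArea)[:,0]
      ~~~^^^^^^^^^^^^^^^^^^^^^^^^
ValueError: max() iterable argument is empty
```

View pics/crop_top.png

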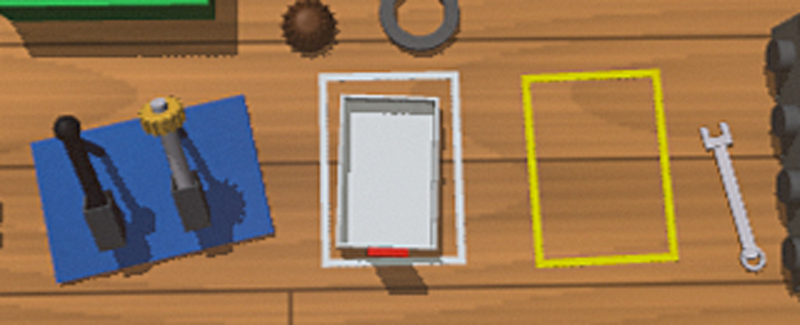

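The yellow frame, the tray (200 × 132 mm rim) and the rack all measure consistently. Next I'll project the predicted shaft and tray points into both views and check the inverse kinematics.

```bash
cat >> h.py <<'E'
RACK=np.array([547.5,240.5]); RY=np.radians(12.3)
def rk(x,y,z): 
    c,s=np.cos(RY),np.sin(RY); return np.array([RACK[0]+c*x-s*y,RACK[1]+s*x+c*y,z])
def sh(a): return rk(a*.7071,-55,115+a*.7071)
def down(tcpxy,z,yaw): return [tcpxy[0],tcpxy[1],z],[np.pi,0,yaw]
E
python3 - <<'E'
from h import *
T=np.array([563.2,-72.4]); a=np.radians(-2.53)
tab=T-106*np.array([np.cos(a),np.sin(a)])
for n in ['top','scene']:
    c=cam(n); im=c['img'].copy(); S=4
    x0,y0,w,h=(190,170,200,100) if n=='top' else (250,130,200,100)
    im=cv2.resize(im[y0:y0+h,x0:x0+w],None,fx=S,fy=S,interpolation=cv2.INTER_CUBIC)
    for p in [sh(-40),sh(0),sh(40),sh(60),sh(80),rk(40,55,137),rk(95,145,8),rk(95,-145,8),rk(-95,-145,8),rk(-95,145,8),[*tab,80],[*T,4]]:
        q=(proj(c,p)+.5-[x0,y0])*S; cv2.drawMarker(im,tuple(int(v) for v in q),(255,0,255),cv2.MARKER_CROSS,10,1)
    cv2.imwrite(f'pics/chk_{n}.png',im)
print(tab)
for y in (90-2.53,-90-2.53):
    y=np.radians(y); print(robot.inverse_kinematics([*tab,45],[np.pi,0,y]))
for y in (91.98,-88.02):
    y=np.radians(y); print(robot.inverse_kinematics([567.7-106,-359-3.7,45],[np.pi,0,y]))
o=sh(0); zt=R.from_euler('xyz',[np.pi,-np.pi/4,RY]).as_matrix()[:,2]
print(robot.inverse_kinematics(list(o+19*zt),[np.pi,-np.pi/4,RY]),robot.inverse_kinematics(list(sh(90)+19*zt),[np.pi,-np.pi/4,RY]))
print(robot.inverse_kinematics([567,-359,166],[np.pi,0,np.radians(2)]))
E
```

```text
[457.30332397 -67.72089693]
[-3.89051271e-01  3.05644122e-01  1.96188086e+00 -4.44089210e-16
  8.74067676e-01 -3.44894441e-01]
[-3.89051271e-01  3.05644122e-01  1.96188086e+00 -4.44089210e-16
  8.74067676e-01  2.79669821e+00]
[-0.85573716  0.48960568  1.6541049   0.          0.99788207 -0.89029468]
[-8.55737163e-01  4.89605681e-01  1.65410490e+00 -4.44089210e-16
  9.97882072e-01  2.25129797e+00]
None None
[-7.30305977e-01  5.09754631e-01  1.29002264e+00 -4.44089210e-16
  1.34181538e+00  8.05583764e-01]
```

View pics/chk_top.png

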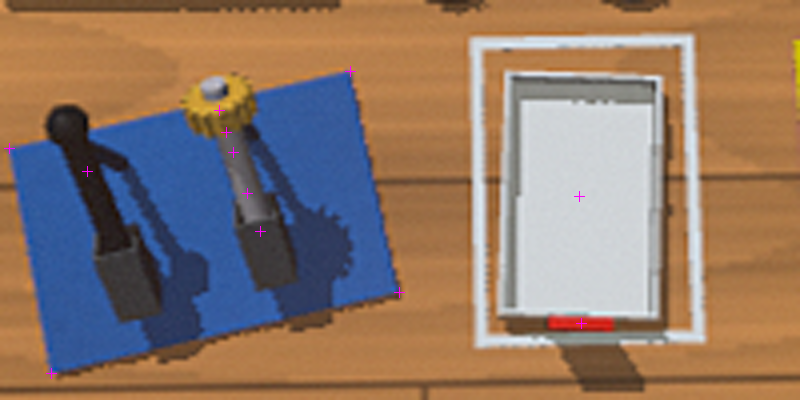

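View pics/chk_scene.png

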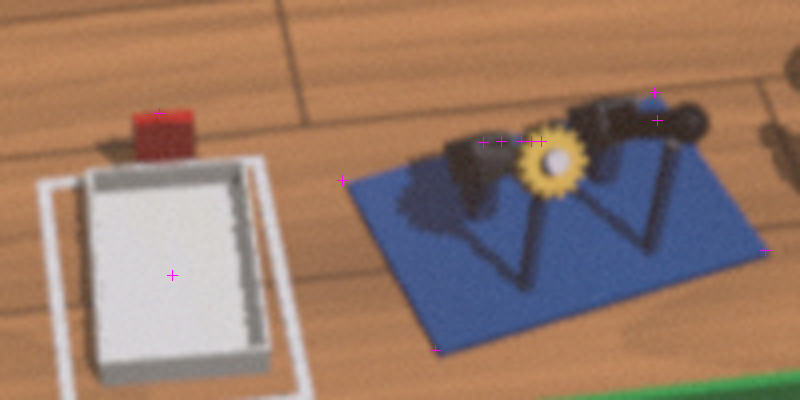

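The plate corners match, but the shaft sits further along the rack's x than I predicted. The stub end is at (215,87) in the top crop against a predicted (219,110), so the rack origin isn't at the plate's centre. I'll triangulate the shaft directly.

```bash
cat >> h.py <<'E'
def tri(obs):
    A=np.zeros((3,3));b=np.zeros(3)
    for c,u,v in obs:
        e,d=ray(c,u,v); M=np.eye(3)-np.outer(d,d); A+=M;b+=M@e
    p=np.linalg.solve(A,b); return p,[float(np.linalg.norm((np.eye(3)-np.outer(ray(*o)[1],ray(*o)[1]))@(p-o[0]['eye']))) for o in obs]
E
python3 - <<'E'
from h import *
t,s=cam('top'),cam('scene')
def T(u,v): return (t,190+u/4-.5,170+v/4-.5)
def S(u,v): return (s,250+u/4-.5,130+v/4-.5)
ct,st=np.cos(RY),np.sin(RY)
def inr(p): d=p[:2]-RACK; return np.round([ct*d[0]+st*d[1],-st*d[0]+ct*d[1],p[2]],1)
for nm,a,b in [('stub',(215,87),(558,161)),('ball',(67,125),(689,122))]:
    p,e=tri([T(*a),S(*b)]); print(nm,p,e,'rack',inr(p))
# gear by colour
for c,x0,x1,y0,y1 in [(t,235,258,185,207),(s,375,400,158,185)]:
    m=cv2.inRange(hsv(c),(17,120,90),(32,255,255)); M=np.zeros_like(m); M[y0:y1,x0:x1]=m[y0:y1,x0:x1]
    k=np.vstack([q for q in cv2.findContours(M,0,1)[0]]); print(cv2.minEnclosingCircle(k),cv2.boundingRect(k))
# scene: plate with 8 corners
for x,y in [(95,145),(95,-145),(-95,-145),(-95,145)]: print(proj(s,rk(x,y,8)))
for n,c in (('top',t),('scene',s)):
  m=blue(c); k=cv2.convexHull(max(cv2.findContours(m,0,1)[0],key=cv2.contourArea)); print(n,cv2.approxPolyDP(k,4,True)[:,0].tolist())
E
```

```text
stub [633.02029974 204.82207013 168.76078815] [1.9721430689358617, 1.9721430689358126] rack [ 76.  -53.1 168.8]
ball [606.5009151  311.93154379 166.4067301 ] [1.27761940889771, 1.2776194088977122] rack [ 72.9  57.2 166.4]
((244.10000610351562, 194.6999969482422), 9.192481994628906) (235, 188, 19, 16)
((387.1153869628906, 169.65383911132812), 8.90873908996582) (379, 161, 18, 18)
[440.94158892 192.10203369]
[358.32788352 217.24971119]
[335.05048483 174.66511291]
[413.15713432 152.73743072]
top [[276, 188], [288, 242], [203, 262], [193, 207]]
scene [[440, 192], [360, 217], [338, 177], [422, 167]]
```

```bash
sed -i 's/^RACK=.*/RACK=np.array([567.1,246.9]); RY=np.radians(12.3)/' h.py
python3 - <<'E'
from h import *
print('shaft',sh(0))
for th in range(-60,61,10):
  for fl in (0,180):
    def ok(p,th,yaw):
        # tool: pitch about y, flip about tool z
        M=R.from_euler('xyz',[np.pi,np.radians(th),yaw])*R.from_euler('z',fl,degrees=True)
        e=M.as_euler('xyz'); q=robot.inverse_kinematics(list(np.array(p)+19*M.as_matrix()[:,2]),list(e)); return None if q is None else np.round(q,2).tolist()
    print(th,fl,ok(sh(0),th,RY),ok(sh(85),th,RY) is not None,ok(sh(85)+[0,0,60],th,RY) is not None,'| final',ok([573,-359,185],th+45,np.radians(2)))
E
```

```text
shaft [578.81667125 193.16249341 115.        ]
-60 0 [0.06, 0.41, 2.41, 2.94, 0.73, -1.5] True True | final [-0.83, 0.4, 1.49, 0.22, 1.08, 0.62]
-60 180 [0.06, 0.41, 2.41, 2.94, 0.73, 1.64] True True | final [-0.83, 0.4, 1.49, 0.22, 1.08, -2.52]
-50 0 [0.08, 0.3, 2.29, 2.82, 0.33, -1.35] False False | final [-0.76, 0.48, 1.35, 0.07, 1.26, 0.76]
-50 180 [0.08, 0.3, 2.29, 2.82, 0.33, 1.79] False False | final [-0.76, 0.48, 1.35, 0.07, 1.26, -2.38]
-40 0 None True True | final [-0.69, 0.57, 1.2, -0.06, 1.44, 0.85]
-40 180 None True True | final [-0.69, 0.57, 1.2, -0.06, 1.44, -2.29]
-30 0 [0.11, 0.26, 2.01, 0.16, 0.35, 1.33] True True | final [-0.64, 0.67, 1.04, -0.16, 1.63, 0.9]
-30 180 [0.11, 0.26, 2.01, 0.16, 0.35, -1.81] True True | final [-0.64, 0.67, 1.04, -0.16, 1.63, -2.24]
-20 0 [0.12, 0.31, 1.86, 0.05, 0.63, 1.44] True True | final [-0.6, 0.78, 0.89, -0.26, 1.83, 0.92]
-20 180 [0.12, 0.31, 1.86, 0.05, 0.63, -1.7] True True | final [-0.6, 0.78, 0.89, -0.26, 1.83, -2.22]
-10 0 [0.13, 0.38, 1.7, 0.02, 0.89, 1.48] True True | final [-0.56, 0.9, 0.72, -0.36, 2.02, 0.9]
-10 180 [0.1
[... 468 characters left out ...]
, -0.65, 2.38, -2.41]
20 0 [0.15, 0.68, 1.22, -0.02, 1.59, 1.51] True True | final None
20 180 [0.15, 0.68, 1.22, -0.02, 1.59, -1.63] True True | final None
30 0 [0.16, 0.8, 1.05, -0.03, 1.81, 1.51] True True | final None
30 180 [0.16, 0.8, 1.05, -0.03, 1.81, -1.63] True True | final None
40 0 [0.16, 0.93, 0.89, -0.04, 2.02, 1.51] True True | final None
40 180 [0.16, 0.93, 0.89, -0.04, 2.02, -1.63] True True | final None
50 0 [0.16, 1.05, 0.73, -0.05, 2.23, 1.51] True False | final None
50 180 [0.16, 1.05, 0.73, -0.05, 2.23, -1.64] True False | final None
60 0 [0.16, 1.18, 0.56, -0.07, 2.44, 1.49] False False | final None
60 180 [0.16, 1.18, 0.56, -0.07, 2.44, -1.65] False False | final None
```

```bash
python3 - <<'E'
from h import *
T=np.array([563.2,-72.4]); a=np.radians(-2.53)
tab=T-106*np.array([np.cos(a),np.sin(a)])
robot.move_ptp([*tab,170],[np.pi,0,np.pi/2+a])
c=cam('wrist','wrist1.png'); print(robot.current_t())
print(proj(c,[*tab,80]),proj(c,[*(tab-25*np.array([-np.sin(a),np.cos(a)])),80]),proj(c,[*(tab+25*np.array([-np.sin(a),np.cos(a)])),80]))
E
```

```text
2.5083
[321.74337316 202.54827105] [321.74282734 229.76969685] [321.74394986 173.78633042]
```

View pics/wrist1.png

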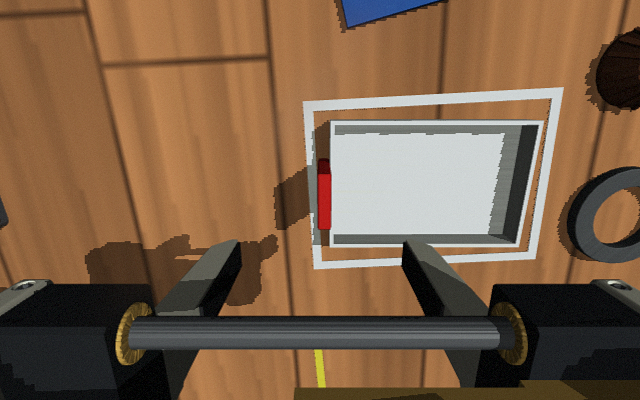

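The tab's bright top face spans (318,173) to (330,229) in the wrist view, about 2 px (2 mm) towards +x from the prediction. I'll correct for that, then grip and slide.

```bash
python3 - <<'E'
from h import *
a=np.radians(-2.53); tab=np.array([459.2,-67.9])
Y=np.array([567.7,-359.0]); b=np.radians(1.98)
goal=Y-106*np.array([np.cos(b),np.sin(b)])
print(robot.move_linear([*tab,45],speed=120,f_stop=15), robot.current_tcp_pos())
robot.move_gripper(0.0); print('w',robot.current_gripper_width()*93, robot.current_contact_force())
robot.move_linear([*goal,45],[np.pi,0,np.pi/2+b],speed=60)
print(robot.current_contact_force(),robot.current_tcp_pos(),robot.current_gripper_width()*93,robot.current_t())
c=cam('top','top2.png'); cv2.imwrite('pics/top2c.png',cv2.resize(c['img'][150:290,340:480],None,fx=4,fy=4))
cam('wrist','wrist2.png')
E
```

```text
False [459.73423179 -68.13700955  45.56040876]
w 11.629719003825425 [ 1.42392002  0.96795004 -0.82520602]
[0.23236539 5.51844017 5.11250793] [ 461.50338298 -362.82657575   45.0552746 ] 11.810341672211997 9.9917
```

View pics/top2c.png

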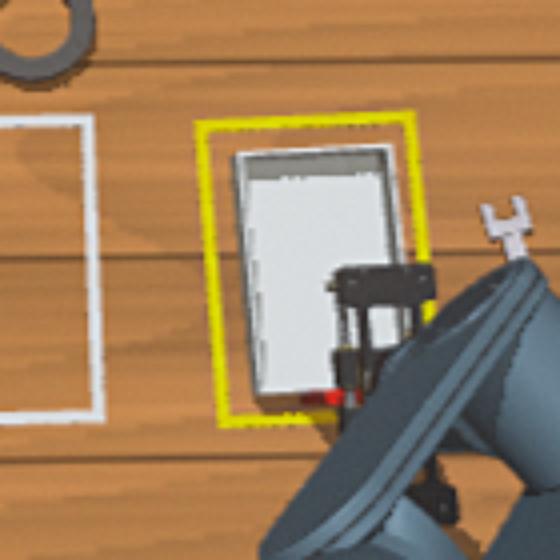

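View pics/wrist2.png

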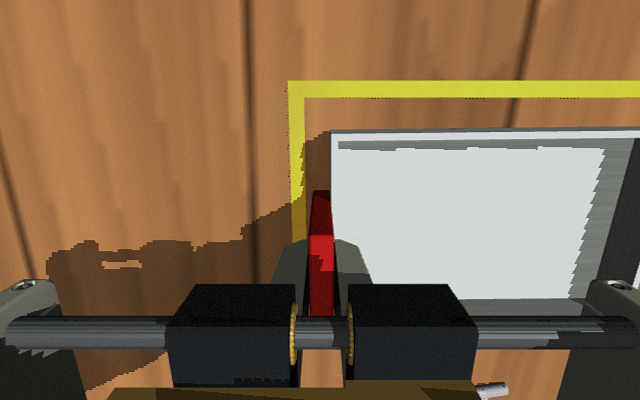

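The tray is in the yellow frame with its sides parallel to the outline. I'll release it, move to the pre-grasp above the shaft, and check both from there.

```bash
cat >> h.py <<'E'
TH=np.radians(-25)
def tool(th,yaw): return R.from_euler('xyz',[np.pi,th,yaw])
E
python3 - <<'E'
from h import *
robot.move_gripper(1.0)
p=robot.current_tcp_pos(); robot.move_linear([p[0],p[1],180],speed=150)
M=tool(TH,RY); z=M.as_matrix()[:,2]
robot.move_ptp(list(sh(0)+z*(19-150)),list(M.as_euler('xyz')))
c=cam('wrist','wrist3.png'); print(robot.current_t())
for a in (0,50,60,80): print(a,proj(c,sh(a)))
t=cam('top','top3.png'); cv2.imwrite('pics/top3c.png',cv2.resize(t['img'][150:290,340:480],None,fx=4,fy=4))
m=yellow(t); m[:,:375]=0
r,k=rect(m,t,0); print('yel',r)
h=hsv(t); m=cv2.inRange(h,(0,0,110),(180,60,255)); M2=np.zeros_like(m); M2[180:258,392:447]=m[180:258,392:447]
num,lab,st,ce=cv2.connectedComponentsWithStats(M2); i=1+np.argmax(st[1:,4])
print('tray',rect((lab==i).astype(np.uint8)*255,t,30)[0])
E
```

```text
14.5167
0 [319.77501978 191.83355009]
50 [319.65101606 145.69536857]
60 [319.62291968 135.24152288]
80 [319.56282031 112.88029375]
yel ((567.7493286132812, -358.9721984863281), (260.2938537597656, 191.4696807861328), 1.9828962087631226)
tray ((563.81494140625, -355.3897705078125), (201.4853057861328, 136.45530700683594), 2.5082807540893555)
```

View pics/wrist3.png

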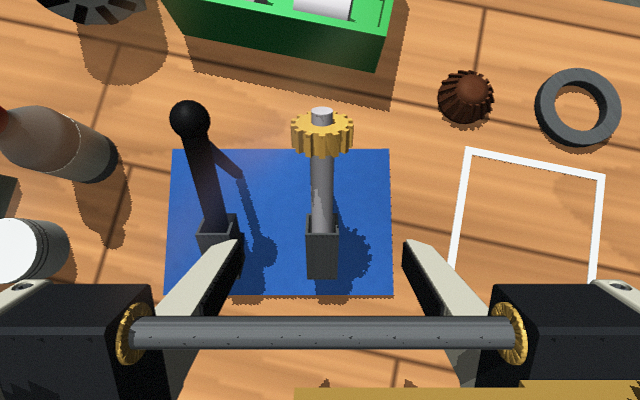

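View pics/top3c.png

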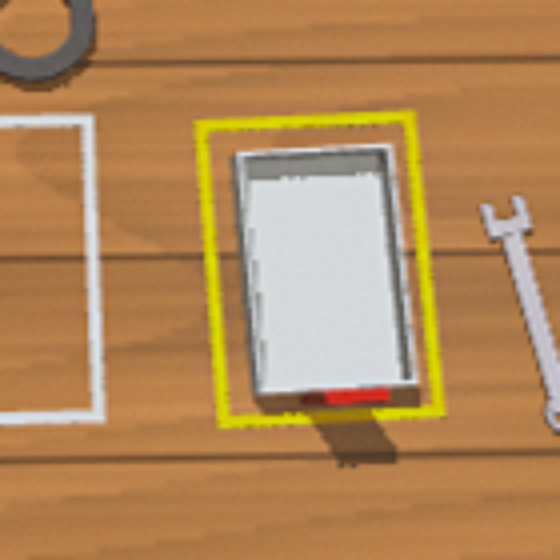

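The tray is at about (564,-356), within 1° of the frame and well inside it. In the wrist view the stub is at (321,112) and the bar at x≈322, about 1.5 mm right of the prediction. Next I'll grasp the shaft and draw it out.

```bash
python3 - <<'E'
from h import *
M=tool(TH,RY); z=M.as_matrix()[:,2]
off=-1.5*np.array([-np.sin(RY),np.cos(RY),0])
g=sh(0)+19*z+off
print(robot.move_linear(list(g),speed=100,f_stop=12),robot.current_tcp_pos()-g,robot.current_contact_force())
robot.move_gripper(0.0); print('w',robot.current_gripper_width()*93,robot.current_contact_force(),robot.current_ft_torque(),robot.current_t())
cam('wrist','wrist4.png')
cam('scene','scene4.png')
E
```

```text
False [0.23904975 0.06245081 0.72303833] [ 0.17327382 -0.39849688  0.11724834]
w 21.551688975717937 [-0.14691095  0.57686629  1.14714146] [0.15838385 0.23947072 0.02605946] 17.3333
```

View pics/wrist4.png

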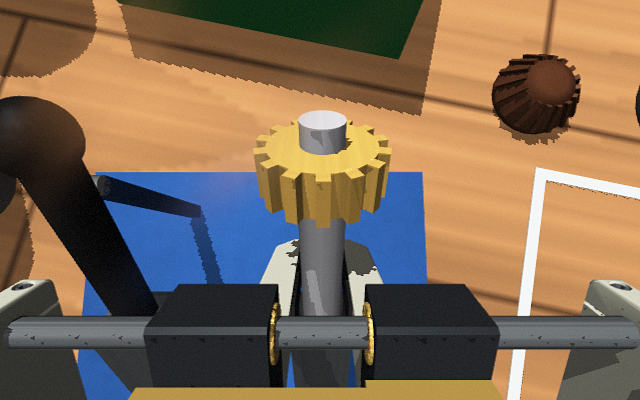

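The bar is gripped between the pads at 21.6 mm with almost no external force. Now I'll draw it along its axis.

```bash
python3 - <<'E'
from h import *
p=np.array(robot.current_tcp_pos()); ax=(sh(1)-sh(0))
r=robot.move_linear(list(p+ax*40),speed=50,f_stop=30); print(r,robot.current_contact_force(),robot.current_ft_torque(),robot.current_gripper_width()*93)
if not r:
    r=robot.move_linear(list(p+ax*85),speed=60,f_stop=30); print(r,robot.current_contact_force(),robot.current_ft_torque(),robot.current_gripper_width()*93)
cam('wrist','wrist5.png');print(robot.current_t())
s=cam('scene'); cv2.imwrite('pics/scene5.png',cv2.resize(s['img'][100:250,300:500],None,fx=4,fy=4))
E
```

```text
False [-0.17863547  0.00296566 -2.60892318] [-0.09791769  0.44438091  0.01344853] 21.073627951106534
False [-0.18794598 -0.44340289 -5.96533325] [-0.14409729  0.60780363 -0.01669213] 20.989779330874136
19.3333
```

View pics/wrist5.png

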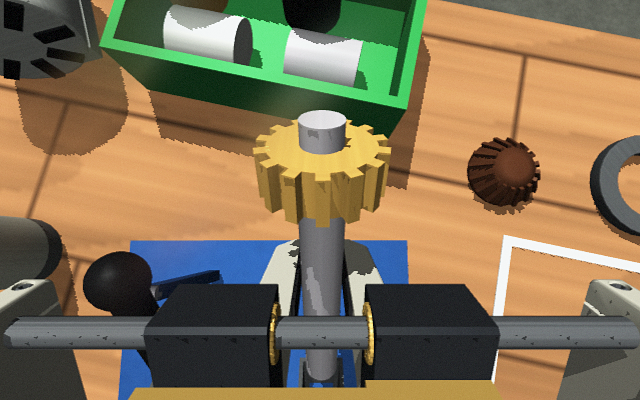

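View pics/scene5.png

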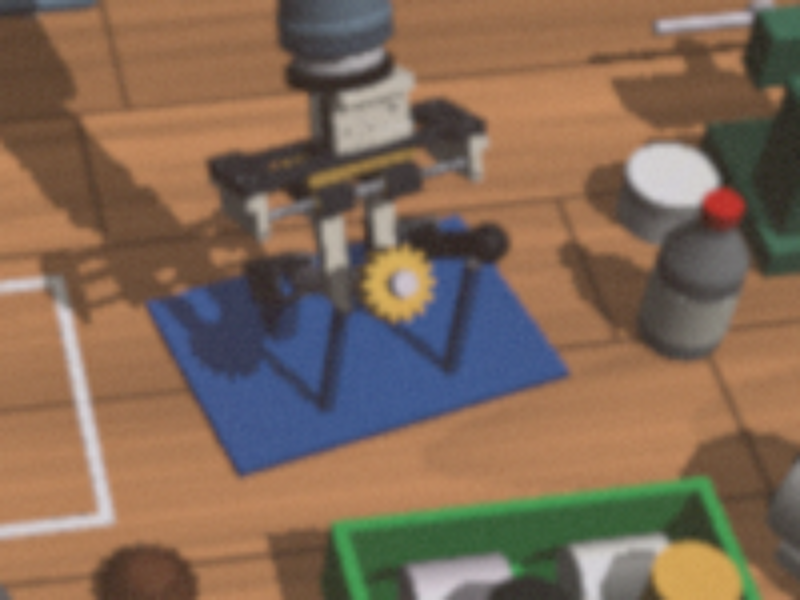

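The shaft is clear of the tube (the foot shows at (322,375)) and the wrist carries 5.97 N, which is its weight. Next I'll lift, level it and bring it over the tray.

```bash
python3 - <<'E'
from h import *
p=np.array(robot.current_tcp_pos())
robot.move_linear(list(p+[0,0,110]),speed=120)
b=np.radians(2.3); C=np.array([564.3,-355.8]); xy=C+5*np.array([np.cos(b),np.sin(b)])
M=tool(np.radians(20),b); z=M.as_matrix()[:,2]
robot.move_ptp(list(np.array([*xy,240])+19*z),list(M.as_euler('xyz')))
robot.move_linear(list(np.array([*xy,185])+19*z),speed=60)
robot.sleep(.3)
print(robot.current_tcp_pos()-19*z,robot.current_contact_force(),robot.current_ft_torque(),robot.current_gripper_width()*93,robot.current_t(),np.abs(robot.current_joint_vel()).max())
for n in('scene','top','wrist'):
    c=cam(n,n+'6.png')
    if n=='scene': x0,y0=130,80
    elif n=='top': x0,y0=350,150
    else: continue
    cv2.imwrite(f'pics/{n}6c.png',cv2.resize(c['img'][y0:y0+150,x0:x0+200],None,fx=4,fy=4))
E
```

```text
[ 569.39532661 -355.62687231  185.31434825] [ 0.52009363  0.24662214 -5.66089903] [ 0.05262401 -0.39546239  0.0049146 ] 21.471003529900695 23.8417 0.0018649943084044426
```

View pics/scene6c.png

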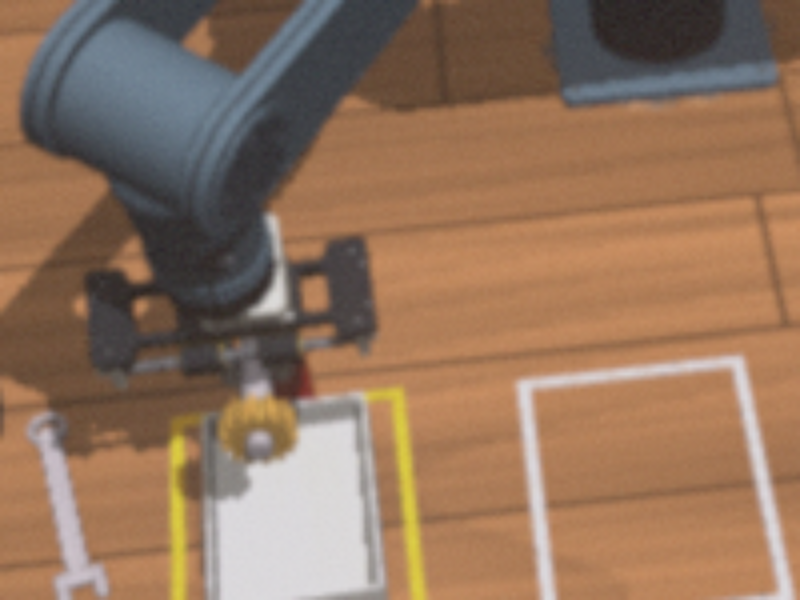

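View pics/top6c.png

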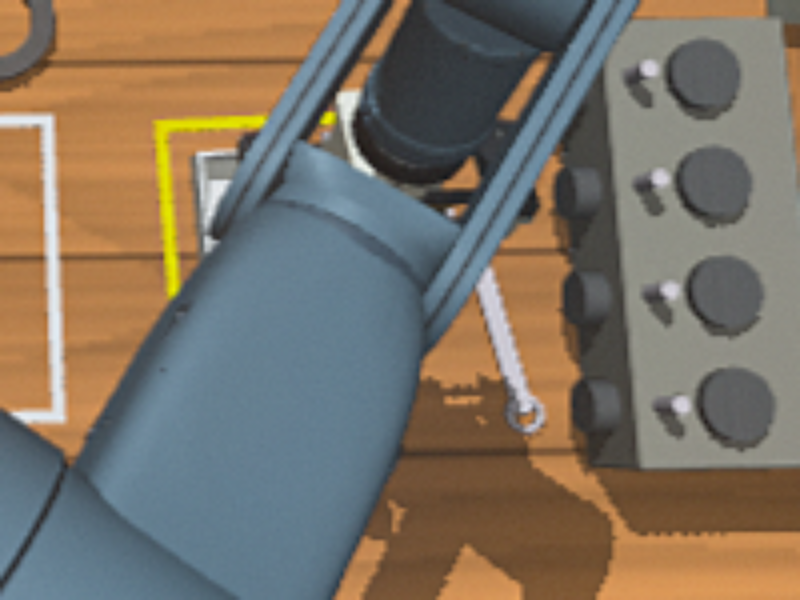

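View pics/wrist6.png

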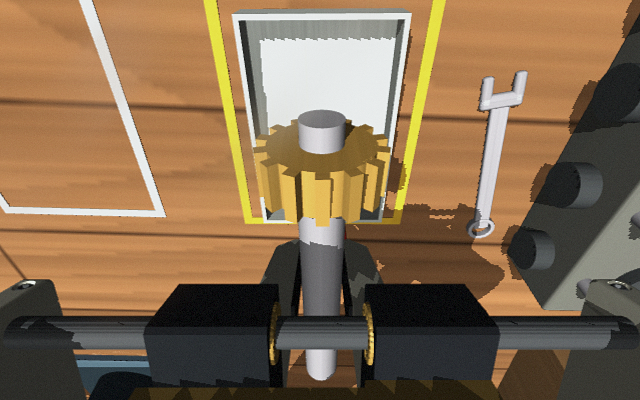

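The gear sits in the same wrist-image spot as at the grasp (stub at (322,120)), so it hasn't slipped. I'll check that it's level against the scene and wrist cameras.

```bash
python3 - <<'E'
from h import *
b=np.radians(2.3); z=tool(np.radians(20),b).as_matrix()[:,2]
o=np.array(robot.current_tcp_pos())-19*z; d=np.array([np.cos(b),np.sin(b),0])
s,w=cam('scene'),cam('wrist')
for el in (-5,0,5):
    e=np.radians(el); p=o+80*(np.cos(e)*d+[0,0,np.sin(e)]); f=o-105*(np.cos(e)*d+[0,0,np.sin(e)])
    print(el,'scene',proj(s,p),'wrist',proj(w,p),'foot',proj(w,f))
p,e=tri([(s,130+258/4-.5,80+443/4-.5),(w,322,119)]); print(p,e,'elev',np.degrees(np.arcsin((p-o)[2]/80)),np.linalg.norm(p-o))
h=hsv(s); print(robot.current_eef_rot(),robot.current_t())
E
```

```text
-5 scene [194.33561088 192.93030795] wrist [318.21917837 114.96471263] foot [319.33180746 376.73256632]
0 scene [193.89918052 191.38162205] wrist [318.07103768 121.49278362] foot [319.39495735 363.77976667]
5 scene [193.45127229 189.65637464] wrist [317.91718473 130.29705871] foot [319.45138515 351.10302303]
[ 653.17342279 -352.14278452  193.34696599] [1.5951887747834406, 1.5951887747834093] elev 5.943252084742877 84.3374976659499
[3.14154867 0.34906318 0.04013701] 24.0917
```

The wrist camera puts the tilt at about −2° and the scene camera at +3°, one pixel or so each, so level within calibration. The stub's position in the wrist view hasn't changed since it sat in the 45° tube. I'll hand in now.

```bash
python3 - <<'E'
from h import *
print(robot.current_gripper_width()*93,robot.current_contact_force(),np.abs(robot.current_joint_vel()).max(),robot.current_t())
robot.hand_in()
E
```

```text
20.95393282719847 [ 0.82973318 -0.06211699 -5.01183352] 0.0018501875766381932 24.0917
the job is handed in; nothing more can be done
```

The job is handed in at 24.1 s of the 54 s allowed. I slid the tray by its tab into the yellow frame, then drew the gear shaft out of its tube. The arm is now holding the shaft level and still over the tray.

- **Tray:** the top camera put its centre at about (564, -355), roughly 5 mm from the frame's centre. It was about 0.5° off square and wholly inside the outline. I made this check before the shaft was brought over. In the final pose the arm hides most of the tray from the top camera, but the wrist and scene pictures still showed it inside the outline.
- **Shaft:** from the arm's pose, the middle of the grip stretch is 185 mm above the bench. It is about 5 mm past the tray's centre towards the gear end, along the tray's length. The wrist force is about 5–6 N, which is its weight alone, and the arm is at rest.
- **Checks that disagreed:**
  - **Level:** comparing single camera positions gave about -2° (wrist) and +3° (scene). Combining the two views gave +6°, with about 1.6 mm ray mismatch. The shaft had not shifted in the grip since it sat in the 45° tube, so I judged it level to within a few degrees.
  - **Rack position:** my first estimate was about 20 mm off because the rack's origin is not at the middle of its plate. I corrected it from two views before grasping.

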